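# Check the punch guide's bushing with a go / no-go plug gauge

## Robot

A 6-joint arm with a two-finger parallel gripper is mounted at the origin on the work surface. World frame = base frame: x ahead of the robot, y to its left, z up, the work surface at z = 0. Lengths are in m, angles in rad, forces in N, time in s.
With the tool pointing down it reaches from about 0.25 to 0.725 m from the base axis. Payload 4 kg.
Tool frame: the origin (TCP) lies on the centre line of the jaws, within the pads' length; the fingertips stand 14 mm ahead of it and the grasp point (between the pads) lies 5 mm behind it; z points along the fingers, x is the direction in which the jaws open and shut, and the axes are right-handed (so a half turn about z gives the same grasp; the last joint's range is limited). The gripper opens to 85 mm and grips with 20 to 120 N. Pads are 22 mm wide; open, the fingers measure 114 mm over their backs; the gripper's body (76 mm by 85 mm) begins 54 mm behind the grasp point. The pads swing forward as they close: fully open they stand 13 mm farther back than shut.
Start: joints at [-1.166, 0.241, 0.005, 1.335, 0, 1.571], TCP at [0.197, -0.46, 0.213] pointing down, gripper open.
Joint ranges: [-2.72, 2.72], [-1.05, 1.87], [-1.09, 1.28], [-1.99, 2.15], [-1.42, 1.44], [-3.14, 3.14]. Speed limits (rad/s): [2.79, 2.79, 3.14, 3.14, 3.14, 3.14].

## Interface

Orientations are given as a unit quaternion [x, y, z, w].
In Python, from workcell import bot gives the robot as it stands.
- The arm moves only by the tool play_rows, never from a script. Its argument "motion" is a list of rows, each an object with "fingers": the closure, from -1 (fully open) to 1 (shut), so that 0 is half open; "translation": the shift along the tool's x, y, z in cm, a list of three; "roll": the turn about the tool's z in degrees. A call has 1 to 20 rows; each row is the pose to reach, as a shift and turn from the pose commanded when the call began, along the tool's axes at that moment; what a row does not reach only later rows make up. A row lasts 1/12 s, in which the tool goes at most 41.7 mm and 7.16 degrees, less where a joint would pass 70% of its speed; a pose out of reach is approached as far as the arm can. A call with a gripper value outside its range is refused whole. The fingers move at their own pace and stop on an object; the grip force is fixed at half the most. Time passes only in rows, so rows that repeat a pose let the fingers close. It gives the time, the measured TCP pose, the force and the opening at its end, in the units of the state.
- bot.get_obs(): the state, without advancing time (a new reading comes with each control period).
- bot.camera(name): name is "scene" or "top" or "wrist"; returns a dict with "pixels" (384x512x3 uint8, red, green, blue), "intrinsics" (3x3 intrinsics, pixels), "k1" (the pictures are not rectified: a ray, as slopes to the right and down, at radius r is drawn at 1 + k1 r^2 times it, then the intrinsics apply), "world_to_cam" (4x4, takes a point from world to camera coordinates). Camera axes: x right, y down, z forward; pixel columns grow to the right and rows downward; lengths in m; the calibration is good to about 2 mm. A picture is of the moment at which its call begins. There is no depth.
- bot.job_done(): hands the job in, once; it reports no verdict.
The state is a dict: "clock": time; "joint_pos": joint angles; "joint_vel": joint speeds; "tau": joint torques, N m; "eef_pos": TCP position; "tool_rot": TCP orientation; "ft_force": force on the tool from outside, world axes, zero at the start; "ft_torque": the same for the moment, N m; "grip_width": finger opening in m.
Only numpy, scipy, OpenCV 4.12 (cv2) and the standard library are available. Lean on these libraries where they do the work, as an engineer would, in place of code of your own. Each camera call takes 0.05 s, during which the arm holds its last target. There are 200 camera calls.

## Task

Check the bushing of the punch guide for wear with the double-ended plug gauge: take the gauge from its rest and slide the go end (the longer, thinner one) into the bore until its collar sits fully home against the bushing, then draw it out and press the tapered nose of the no-go end (the shorter, thicker one) squarely into the bore for about a second, firmly enough to feel that it is refused. Feel your way, never force the gauge, then lay it back in its rest the way it lay at first, let go, and leave the other things on the bench alone.

Things in the scene. Friction and masses are not known exactly. Their poses are not given: they have to be found in the camera images.
- gauge_mid (a point): Middle of the plug gauge (steel, loose, about 0.24 kg, 124 mm long, level in its rest), on its axis, at the centre of its square aluminium handle: 22 x 22 mm, 70 mm long; grip it here, across two flat sides. Local y runs along the gauge towards the go end, z up. The handle reaches 35 mm either way along y, then the ends begin.
- go_seat (a point): Point on the gauge's axis 52 mm from its middle towards the go end; it lies midway through the bore when the go end is home. Axes as gauge_mid. Go end, in mm from the middle along +y: collar of 28 mm diameter from 35 to 40, cylinder of 20 mm diameter from 40 to 64, then a short conical nose narrowing to 17 mm diameter at 67.
- nogo_tip (a point): Centre of the no-go end's tip, 57 mm from the gauge's middle along its -y. Axes as gauge_mid. No-go end, in mm from the middle along -y: cylinder of 25 mm diameter from 35 to 49, then a conical nose narrowing to 15 mm diameter at 57.
- gauge: The whole plug gauge, origin and axes as gauge_mid. Gauge and guide are hard steel: more than 25 N between them counts as forcing.
- guide_mid (a point): Centre of the punch guide, 62 mm above the bench, midway between its two cheeks (outer width 90 mm, 14 mm thick, 34 mm along y, 88 mm high). Local y is the direction of the bore, x across it (level), z up. The bore's axis is at this height and parallel to y, but the bushing is clamped anywhere up to 8 mm to either side along x: not measured, find it by feel or sight.
- guide: The punch guide, dark steel, fixed, origin on the bench under guide_mid, same axes; foot 120 x 60 x 12 mm. Its bushing: a block 44 mm wide, 40 to 84 mm above the bench, its faces at y = +12 and -12 mm, with a bore of 21.5 mm diameter right through. Either mouth may be used. A nose drops into the mouth once within about 2 mm of its axis. The no-go nose enters about 5 mm, then stops.
- rest_mid (a point): Place of the gauge's middle in its rest, 45 mm above the bench. The rest is a fixed wooden foot (70 x 140 x 10 mm) with two open vees at y = +53 and -43 mm, under the two ends, 10 mm thick, 21 mm to either side, at most 52 mm above the bench. Local y points as the go end lies, z up. The gauge settles into the vees by its weight.
- hammer: Hammer with a wooden handle lying on the bench at the right; a bystander.
- file: File with a wooden handle lying at the back of the work area, 245 mm long, 26 mm high; a bystander.
- mug: White mug, 76 mm wide, 85 mm high, at the back left; a bystander.
- spool: Wooden spool, 38 mm wide, 42 mm high, at the back; a bystander.
- tin: Metal tin of rivets, 68 mm wide, 50 mm high, at the back right; a bystander.
- plate: Brass plate, 50 x 75 x 6 mm, flat on the bench between the guide and the rest; a bystander.
- awl: Awl with a dark wooden handle lying on the bench at the left; a bystander.

How it is judged:
On the way, in this order (a step that is already met when the one before it is completed fails the run):
1. the go end is fully home: its collar within 2.5 mm of the bushing's face (x of go_seat in the frame of guide_mid between -0.0105 and 0.0105 m and z of go_seat in the frame of guide_mid between -0.004 and 0.004 m and y of go_seat in the frame of guide_mid between -0.0025 and 0.0025 m and angle between the y axis of gauge_mid and the y axis of guide_mid, either way round below 0.1 rad), for 0.2 s.
2. the no-go end's tip is in the bore's mouth by 2 mm or more, squarely, pressed with more than 3 N for 0.4 s and refused (x of nogo_tip in the frame of guide_mid between -0.0105 and 0.0105 m and z of nogo_tip in the frame of guide_mid between -0.004 and 0.004 m and y of nogo_tip in the frame of guide_mid between -0.01 and 0.01 m and angle between the y axis of gauge_mid and the y axis of guide_mid, either way round below 0.1 rad and contact force between gauge and guide above 3 N), for 0.4 s.
At the end, for the whole second after the job is handed in: The gauge lies at rest in both vees of its rest, go end the same way as at first, its middle within 15 mm (4 mm in height) of its place and its axis within 0.1 rad of the rest's (distance between gauge_mid and rest_mid below 0.015 m and z of gauge_mid in the frame of rest_mid between -0.004 and 0.004 m and y of go_seat in the frame of rest_mid above 0.03 m and angle between the y axis of gauge_mid and the y axis of rest_mid, either way round below 0.1 rad and linear speed of gauge below 0.02 m/s); the robot touches nothing.
It fails at once if the gauge is forced: more than 25 N between it and the guide (contact force between gauge and guide above 25 N).
It fails at once if another thing on the bench is moved by more than 30 mm (distance of any of hammer, file, mug, spool, tin, plate, awl from where it was at the start of the episode above 0.03 m).
It also fails if it takes over 72 s, if anything falls off the work surface, if the arm or the gripper's body presses on something with over 40 N, if the wrist force passes 120 N, or if a joint passes its speed limit or range.

## Working session

There is one attempt and no reset: what is moved stays moved. The work goes in short steps, Python scripts to look and compute and a tool call to move; the robot and the scene stay as the last step left them, time stands still between calls to the robot, and variables do not carry over. Pictures are saved under pics/ and viewed, about 8 in all and at most 12, crops included, and the job is handed in when it is done.

Besides the shell and the picture viewer there is one more tool, called after ">>>" as name(argument=value, ...) on one line, values as JSON. play_rows: Moves the arm, as the interface text tells. Its arguments: {"type":"object","properties":{"motion":{"type":"array","items":{"type":"object","properties":{"fingers":{"type":"number"},"translation":{"type":"array","items":{"type":"number"}},"roll":{"type":"number"}}}}},"required":["motion"]}

```bash
mkdir -p pics; cat > h.py <<'E'
import cv2,numpy as np,pickle
from workcell import bot
def snap(cam,fn,crop=None,s=1):
    d=bot.camera(cam); pickle.dump(d,open(f'pics/{fn}.pkl','wb'))
    im=d['pixels'][:,:,::-1]
    save(im,fn,crop,s); return d
def save(im,fn,crop=None,s=1):
    if crop: im=im[crop[1]:crop[3],crop[0]:crop[2]]
    cv2.imwrite(f'pics/{fn}.png',cv2.resize(np.ascontiguousarray(im),None,fx=s,fy=s,interpolation=cv2.INTER_CUBIC))
def load(fn): return pickle.load(open(f'pics/{fn}.pkl','rb'))
def w(d,u,v,z):
    K=np.array(d['intrinsics']);k=d['k1'];T=np.array(d['world_to_cam'])
    q=np.array([(u-K[0,2])/K[0,0],(v-K[1,2])/K[1,1]]);p=q.copy()
    for _ in range(30): p=q/(1+k*(p@p))
    R=T[:3,:3];c=-R.T@T[:3,3];r=R.T@np.array([p[0],p[1],1])
    return c+r*(z-c[2])/r[2]
def px(d,P):
    K=np.array(d['intrinsics']);T=np.array(d['world_to_cam'])
    c=T[:3,:3]@np.array(P)+T[:3,3];p=c[:2]/c[2];p=p*(1+d['k1']*(p@p))
    return np.array([K[0,0]*p[0]+K[0,2],K[1,1]*p[1]+K[1,2]])
E
python3 - <<'E'
from h import *
np.set_printoptions(precision=4,suppress=True)
a=snap('top','top0',s=1.5);b=snap('scene','sc0',s=1.5)
print(a['world_to_cam'],a['k1'],a['intrinsics']);print(b['world_to_cam']);print(bot.get_obs())
E
```

```text
[[-0.0006 -1.     -0.009  -0.0253]
 [-0.9934  0.0017 -0.1145  0.5842]
 [ 0.1145  0.0089 -0.9934  0.8969]
 [ 0.      0.      0.      1.    ]] 0.029938498200195285 [[372.9674   0.     255.2739]
 [  0.     372.9674 190.3034]
 [  0.       0.       1.    ]]
[[-0.5432  0.8396  0.0044  0.3662]
 [ 0.522   0.3418 -0.7814 -0.2243]
 [-0.6575 -0.4222 -0.624   1.749 ]
 [ 0.      0.      0.      1.    ]]
{'clock': 0.1, 'joint_pos': array([-1.166 ,  0.2413,  0.0039,  1.3352,  0.    ,  1.5708]), 'joint_vel': array([ 0.0003, -0.0015,  0.0024,  0.0009, -0.0001, -0.0006]), 'tau': array([ -0.0004, -37.3139,  25.301 ,   0.0109,  -0.0001,   0.    ]), 'eef_pos': array([ 0.1967, -0.459 ,  0.212 ]), 'tool_rot': array([ 0.8348, -0.5505, -0.0008, -0.0005]), 'ft_force': array([-0.013 ,  0.0974,  0.1006]), 'ft_torque': array([ 0.0441, -0.0044, -0.0163]), 'grip_width': 0.08516510963942982}
```

View pics/top0.png

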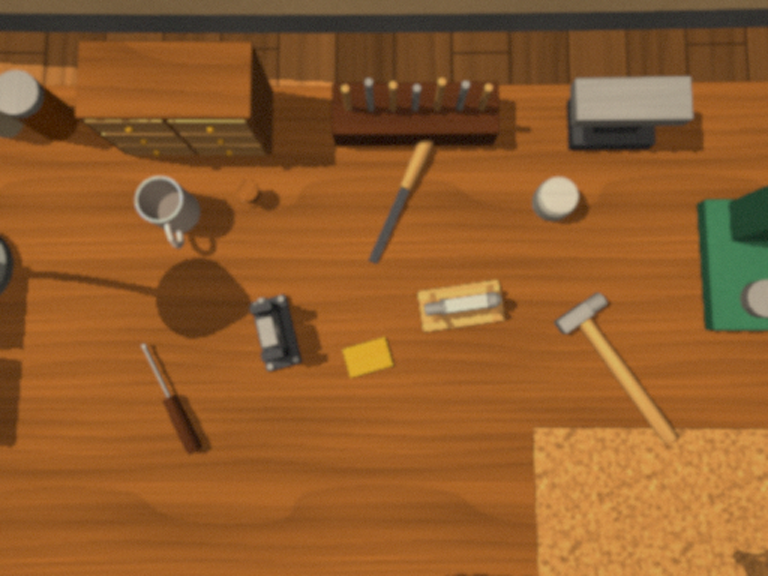

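View pics/sc0.png

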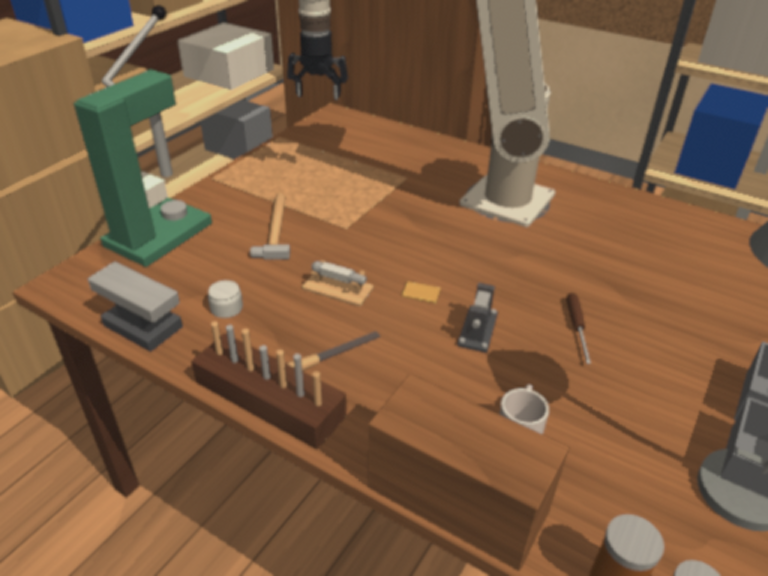

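The top view shows the guide near (277,333), the rest and gauge near (462,304) and the plate at (368,357), all in 1.5x pixels. I'll enlarge the guide and the rest.

```bash
python3 - <<'E'
from h import *
im=load('top0')['pixels'][:,:,::-1]
a=cv2.resize(im[190:252,158:208],None,fx=8,fy=8,interpolation=cv2.INTER_CUBIC)
b=cv2.resize(im[180:226,272:342],None,fx=8*.71,fy=8*.71*1,interpolation=cv2.INTER_CUBIC)
b=cv2.copyMakeBorder(b,0,a.shape[0]-b.shape[0],0,0,cv2.BORDER_CONSTANT)
cv2.imwrite('pics/c1.png',np.hstack([a,b]));print(a.shape,b.shape)
E
```

```text
(496, 400, 3) (496, 398, 3)
```

View pics/c1.png

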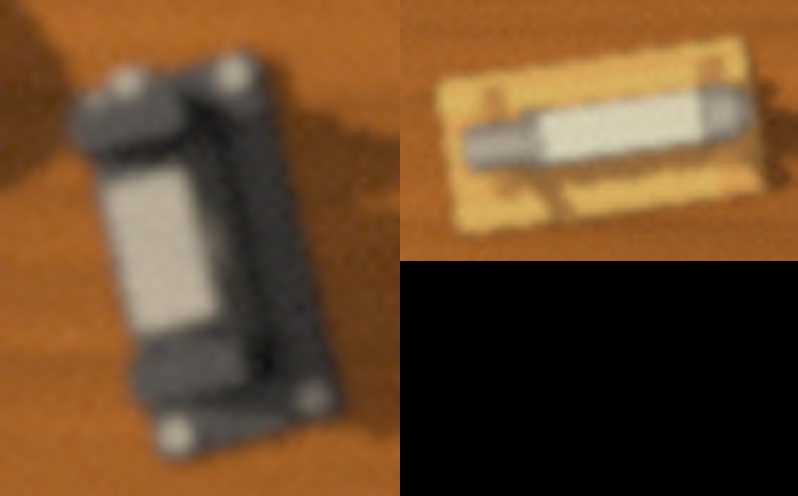

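The crop shows the guide on the left: the grey bushing top has corners at (103,178), (187,165), (218,318) and (138,332), between dark cheeks. On the right, the gauge's go end (thin, with collar) points left, towards the guide, with its tip at (463,150). The no-go tip is at (752,112).

```bash
python3 - <<'E'
from h import *
np.set_printoptions(precision=4,suppress=True)
d=load('top0')
g=lambda x,y,z:w(d,158+x/8,190+y/8,z)
r=lambda x,y,z:w(d,272+(x-400)/5.68,180+y/5.68,z)
B=[g(103,178,.084),g(187,165,.084),g(218,318,.084),g(138,332,.084)]
print('bush',np.array(B),'mid',np.mean(B,0))
F=[g(260,55,.012),g(340,405,.012),g(170,460,.012)]
print('foot',np.array(F),'mid',(F[0]+F[2])/2)
C=[g(72,120,.088),g(185,100,.088),g(135,385,.088),g(245,365,.088)]
print('cheek',np.array(C))
for n,q in (('B side',B[1]-B[2]),('B side',B[0]-B[3]),('F',F[0]-F[1])): print(n,np.linalg.norm(q),np.degrees(np.arctan2(q[1],q[0])))
H=[r(540,115,.056),r(700,93,.056),r(703,140,.056),r(545,163,.056)]
print('handle',np.array(H),np.mean(H,0))
t=r(463,150,.045);n=r(752,112,.045);print(t,n,np.linalg.norm(t-n),(t+n)/2)
q=t-n;print(np.degrees(np.arctan2(q[1],q[0])))
R=[r(437,85,.01),r(742,38,.01),r(765,190,.01),r(458,235,.01)];print(np.array(R),np.mean(R,0))
q=R[3]-R[2];print(np.degrees(np.arctan2(q[1],q[0])))
q=R[0]-R[1];print(np.degrees(np.arctan2(q[1],q[0])))
P=[w(d,x/1.5,y/1.5,.006) for x,y in((342,350),(386,338),(394,364),(350,377))];print('plate',np.array(P))
E
```

```text
bush [[0.5269 0.1714 0.084 ]
 [0.5307 0.1469 0.084 ]
 [0.4861 0.1369 0.084 ]
 [0.4821 0.16   0.084 ]] mid [0.5064 0.1538 0.084 ]
foot [[0.5701 0.1394 0.012 ]
 [0.4595 0.112  0.012 ]
 [0.4426 0.165  0.012 ]] mid [0.5063 0.1522 0.012 ]
cheek [[0.5436 0.18   0.088 ]
 [0.5494 0.1471 0.088 ]
 [0.4668 0.1596 0.088 ]
 [0.4725 0.128  0.088 ]]
B side 0.045707460197260706 12.703546017160031
B side 0.046248440289971195 14.223707125499319
F 0.11384402248257547 13.90036779210904
handle [[ 0.5571 -0.1264  0.056 ]
 [ 0.5665 -0.1946  0.056 ]
 [ 0.5464 -0.1954  0.056 ]
 [ 0.5367 -0.1282  0.056 ]] [ 0.5517 -0.1611  0.056 ]
[ 0.543  -0.0941  0.045 ] [ 0.5593 -0.2187  0.045 ] 0.12561742481886115 [ 0.5512 -0.1564  0.045 ]
97.45117274149626
[[ 0.5748 -0.085   0.01  ]
 [ 0.5958 -0.2221  0.01  ]
 [ 0.5276 -0.2307  0.01  ]
 [ 0.5076 -0.0939  0.01  ]] [ 0.5514 -0.1579  0.01  ]
98.29951317954969
98.7217510837356
plate [[ 0.4776  0.0435  0.006 ]
 [ 0.4977 -0.0309  0.006 ]
 [ 0.4542 -0.0443  0.006 ]
 [ 0.4326  0.0297  0.006 ]]
```

```bash
cat >> h.py <<'E'
def mv(P,yaw=None):
    o=bot.get_obs();q=o['tool_rot'];p=o['eef_pos']
    from scipy.spatial.transform import Rotation as Ro
    R=Ro.from_quat(q).as_matrix();a=np.degrees(np.arctan2(R[1,0],R[0,0]))
    print('t',o['clock'],'p',p.round(4),'yaw',a.round(2),'F',o['ft_force'].round(1),'w',round(o['grip_width'],4),'tilt',R[:,2].round(4))
    if P is not None: print('cm',(R.T@(np.array(P)-p)*100).round(2),'roll',None if yaw is None else -((yaw-a+180)%360-180))
E
python3 -c "
from h import *
mv([.551,-.159,.15],8.3)"
```

```text
t 0.1 p [ 0.1967 -0.459   0.212 ] yaw -66.81 F [-0.   0.1  0.1] w 0.0852 tilt [-7.0e-04  1.7e-03 -1.0e+00]
cm [-13.62 -44.38   6.23] roll -75.10866388636359
```

>>> play_rows(motion=[{"fingers": -1, "translation": [-13.6, -44.4, 6.2], "roll": -75.1}, {"fingers": -1, "translation": [-13.6, -44.4, 6.2], "roll": -75.1}, {"fingers": -1, "translation": [-13.6, -44.4, 6.2], "roll": -75.1}, {"fingers": -1, "translation": [-13.6, -44.4, 6.2], "roll": -75.1}, {"fingers": -1, "translation": [-13.6, -44.4, 6.2], "roll": -75.1}, {"fingers": -1, "translation": [-13.6, -44.4, 6.2], "roll": -75.1}, {"fingers": -1, "translation": [-13.6, -44.4, 6.2], "roll": -75.1}, {"fingers": -1, "translation": [-13.6, -44.4, 6.2], "roll": -75.1}, {"fingers": -1, "translation": [-13.6, -44.4, 6.2], "roll": -75.1}, {"fingers": -1, "translation": [-13.6, -44.4, 6.2], "roll": -75.1}, {"fingers": -1, "translation": [-13.6, -44.4, 6.2], "roll": -75.1}, {"fingers": -1, "translation": [-13.6, -44.4, 6.2], "roll": -75.1}, {"fingers": -1, "translation": [-13.6, -44.4, 6.2], "roll": -75.1}, {"fingers": -1, "translation": [-13.6, -44.4, 6.2], "roll": -75.1}, {"fingers": -1, "translation": [-13.6, -44.4, 6.2], "roll": -75.1}, {"fingers": -1, "translation": [-13.6, -44.4, 6.2], "roll": -75.1}, {"fingers": -1, "translation": [-13.6, -44.4, 6.2], "roll": -75.1}])

```text
clock: 1.52
eef_pos: [0.5506, -0.161, 0.1513]
tool_rot: [0.997, 0.071, 0.0, 0.0]
ft_force: [-0.4, -0.3, -0.5]
grip_width: 0.0854
```

```bash
python3 -c "
from h import *
mv(None)
d=snap('wrist','w1',s=1.5)
for P in ([.551,-.159,.056],[.551,-.159,.01]): print(px(d,P)*1.5)"
```

```text
t 1.5167 p [ 0.5506 -0.161   0.1513] yaw 8.15 F [-0.4 -0.3 -0.5] w 0.0854 tilt [ 3.e-04 -2.e-04 -1.e+00]
[385.75797705 275.57562887]
[385.78343363 253.18709858]
```

View pics/w1.png

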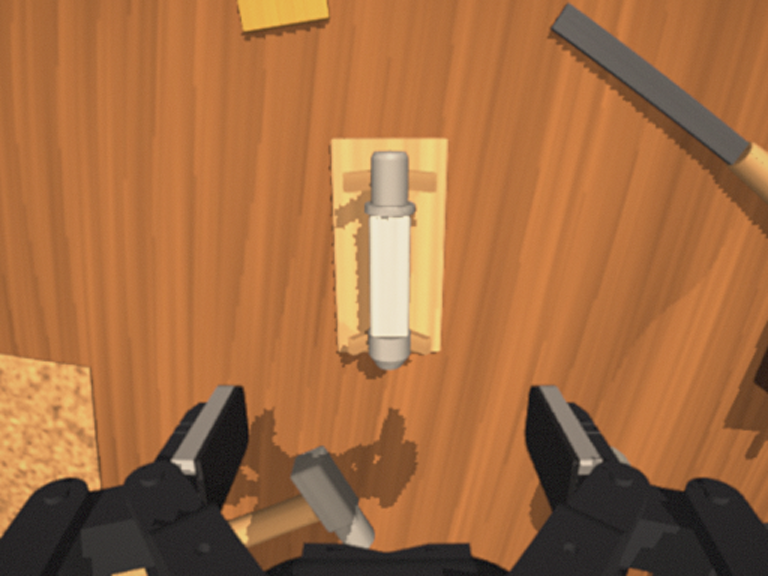

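The wrist view shows the handle upright in the image. Its top face runs from (390,216) to (390,337), centred at u≈390, with the collar at v≈209 and the no-go tip at (390,367).

```bash
python3 -c "
from h import *
d=load('w1')
W=lambda u,v,z:w(d,u/1.5,v/1.5,z)
a=W(390.3,216,.056);b=W(389.8,337,.056);print(a,b,(a+b)/2,np.linalg.norm(a-b))
q=a-b;print(np.degrees(np.arctan2(q[1],q[0])))
a=W(390.5,153,.045);b=W(390,367,.045);print(a,b,np.linalg.norm(a-b));q=a-b;print(np.degrees(np.arctan2(q[1],q[0])))
R=[W(332,139,.01),W(447,139,.01),W(440,352,.01),W(338,352,.01)];print(np.array(R),np.mean(R,0))
m=(W(390.3,216,.056)+W(389.8,337,.056))/2
mv([m[0],m[1],.041],8.3)"
```

```text
[ 0.54874099 -0.12647036  0.056     ] [ 0.55840888 -0.19474389  0.056     ] [ 0.55357493 -0.16060713  0.056     ] 0.06895464593469745
98.05980285707768
[ 0.54444383 -0.09558111  0.045     ] [ 0.56220816 -0.21944174  0.045     ] 0.1251280445963185
98.16181426223652
[[ 0.50995622 -0.09475038  0.01      ]
 [ 0.57674539 -0.08518265  0.01      ]
 [ 0.59697142 -0.22205332  0.01      ]
 [ 0.52881432 -0.23177938  0.01      ]] [ 0.55312183 -0.15844143  0.01      ]
t 1.5667 p [ 0.5508 -0.1609  0.1513] yaw 8.16 F [-0.2 -0.5  0.2] w 0.0851 tilt [ 5.e-04 -2.e-04 -1.e+00]
cm [2.800e-01 1.000e-02 1.103e+01] roll -0.1363607411890655
```

>>> play_rows(motion=[{"fingers": -1, "translation": [0.27, 0, 4], "roll": 0}, {"fingers": -1, "translation": [0.27, 0, 8], "roll": 0}, {"fingers": -1, "translation": [0.27, 0, 10], "roll": 0}, {"fingers": -1, "translation": [0.27, 0, 11], "roll": 0}, {"fingers": -1, "translation": [0.27, 0, 11], "roll": 0}, {"fingers": -1, "translation": [0.27, 0, 11], "roll": 0}, {"fingers": 1, "translation": [0.27, 0, 11], "roll": 0}, {"fingers": 1, "translation": [0.27, 0, 11], "roll": 0}, {"fingers": 1, "translation": [0.27, 0, 11], "roll": 0}, {"fingers": 1, "translation": [0.27, 0, 11], "roll": 0}, {"fingers": 1, "translation": [0.27, 0, 11], "roll": 0}, {"fingers": 1, "translation": [0.27, 0, 11], "roll": 0}, {"fingers": 1, "translation": [0.27, 0, 11], "roll": 0}, {"fingers": 1, "translation": [0.27, 0, 11], "roll": 0}, {"fingers": 1, "translation": [0.27, 0, 11], "roll": 0}])

```text
clock: 2.82
eef_pos: [0.5541, -0.1593, 0.0408]
tool_rot: [0.997, 0.072, -0.0, -0.0]
ft_force: [0.2, -0.3, 0.1]
grip_width: -0.0003
```

```bash
python3 -c "
from h import *
mv([.5535,-.1606,.13],8.2)"
```

```text
t 2.8167 p [ 0.5541 -0.1593  0.0408] yaw 8.3 F [ 0.2 -0.3  0.1] w -0.0003 tilt [-1.e-04  0.e+00 -1.e+00]
cm [-0.08  0.12 -8.92] roll 0.09624028793177786
```

The fingers shut fully on nothing, so I'll look before doing anything else.

```bash
python3 -c "
from h import *
d=snap('wrist','w2'); im=d['pixels'][:,:,::-1]
e=snap('scene','s2')['pixels'][:,:,::-1]
c=cv2.resize(e[140:230,180:310],None,fx=3.07,fy=3.07,interpolation=cv2.INTER_CUBIC)
a=im[100:384,60:460]
c=cv2.resize(c,(400,277));cv2.imwrite('pics/c2.png',np.vstack([a,c]))
"
```

```text
(no output)
```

View pics/c2.png

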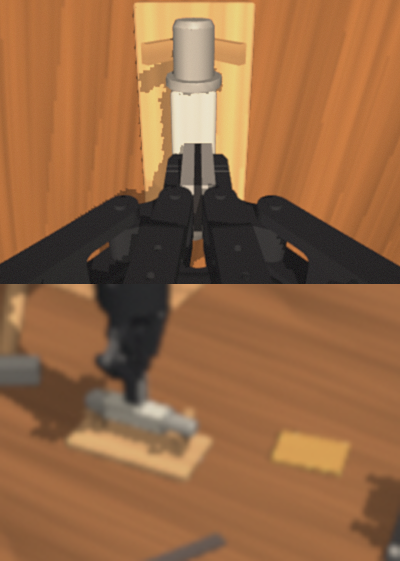

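```bash
python3 -c "
from h import *
np.set_printoptions(precision=4,suppress=True)
for n in('w1','w2'):
  d=load(n);T=np.linalg.inv(d['world_to_cam']);print(n,T[:3,3],T[:3,2])
d=load('w2')
for z in (.026,.036,.041,.046,.056,.066): print(z,px(d,[.5541,-.1593,z])-[60,100])
print([px(d,P)-[60,100] for P in ([.5487,-.1265,.056],[.5584,-.1947,.056],[.5444,-.0955,.045])])
e=load('s2')
for z in (.026,.041,.056): print(z,px(e,[.5541,-.1593,z])*1,(px(e,[.5541,-.1593,z])-[180,140])*3.07+[0,284])
"
```

```text
w1 [ 0.5395 -0.0778  0.3115] [ 0.0467 -0.325  -0.9446]
w2 [ 0.5428 -0.0761  0.201 ] [ 0.0471 -0.3246 -0.9447]
0.026 [195.9801 129.156 ]
0.036 [195.9063 136.9828]
0.041 [195.8666 141.2019]
0.046 [195.8247 145.6461]
0.056 [195.734  155.2844]
0.066 [195.6328 166.0674]
[array([194.2761,  92.3473]), array([194.2884, 213.2023]), array([194.7411,  21.1755])]
0.026 [224.0641 185.9058] [135.2767 424.9307]
0.041 [223.9456 182.2347] [134.913  413.6606]
0.056 [223.8257 178.5152] [134.5448 402.2418]
```

```bash
python3 -c "
from h import *
im=load('w2')['pixels'][:,:,::-1]
save(im,'c3',(200,180,330,310),4.5)"
```

```text
(no output)
```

View pics/c3.png

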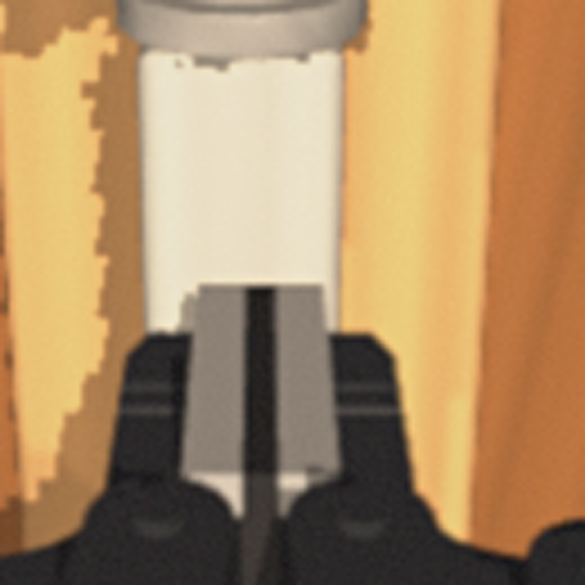

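```bash
python3 -c "
from h import *
np.set_printoptions(precision=4,suppress=True)
d=load('w2')
u=np.array([-.142,.99])
for z in (.02,.026,.036,.046,.056,.066,.076): 
  P=np.array([.5541,-.1593])
  f=lambda o:((px(d,[*(P+u*o),z])-[200,180])*4.5)
  print(z,f(.011),f(0),f(-.011))
x=np.array([.99,.142]);c=np.array([.5535,-.1606])
for s in(-1,1): print(s,(px(d,[*(c+x*.011*s),.056])-[200,180])*4.5)
"
```

```text
0.02 [252.1507 125.1176] [252.0951 201.6597] [252.0439 275.2997]
0.026 [251.9636 142.7764] [251.9106 221.202 ] [251.8622 296.5457]
0.036 [251.6259 174.6669] [251.5784 256.4225] [251.5357 334.7592]
0.046 [251.2516 210.0648] [251.2112 295.4075] [251.1757 376.9388]
0.056 [250.8344 249.5715] [250.8032 338.7798] [250.7772 423.7167]
0.066 [250.3666 293.9309] [250.3475 387.3034] [250.3337 475.8615]
0.076 [249.8387 344.0734] [249.8354 441.9239] [249.8376 534.3144]
-1 [144.7738 347.9333]
1 [342.8282 348.3611]
```

```bash
python3 -c "
from h import *
np.set_printoptions(precision=4,suppress=True)
d=load('w1');print(d['intrinsics'][0])
P=np.array([.5506,-.161]);x=np.array([.99,.142]);u=np.array([-.142,.99])
for z in (.137,.15,.16,.17,.18,.19,.2,.21): print(z,[px(d,[*(P+x*.0425*s+u*.011),z])*1.5 for s in(-1,1)])
"
```

```text
[330.9102   0.     257.3671]
0.137 [array([272.5958, 317.902 ]), array([495.214 , 317.7938])]
0.15 [array([264.8192, 331.9364]), array([502.7164, 331.826 ])]
0.16 [array([258.0876, 344.1081]), array([509.2115, 343.9969])]
0.17 [array([250.5838, 357.7019]), array([516.4528, 357.5913])]
0.18 [array([242.1712, 372.9749]), array([524.5724, 372.8667])]
0.19 [array([232.681 , 390.2471]), array([533.7339, 390.1442])]
0.2 [array([221.9021, 409.9214]), array([544.1422, 409.8282])]
0.21 [array([209.569 , 432.5094]), array([556.0551, 432.433 ])]
```

The two pictures agree with each other and contradict the stated TCP. The real fingertips, when shut, stand about 23 mm behind the reported TCP instead of 14 mm ahead of it, so the fingers closed in the air above the handle. The gauge hasn't moved. I'll reopen, go lower in stages and check by width and force.

>>> play_rows(motion=[{"fingers": -1, "translation": [-0.05, 0.12, 0], "roll": 0}, {"fingers": -1, "translation": [-0.05, 0.12, 0], "roll": 0}, {"fingers": -1, "translation": [-0.05, 0.12, 0], "roll": 0}, {"fingers": -1, "translation": [-0.05, 0.12, 0], "roll": 0}, {"fingers": -1, "translation": [-0.05, 0.12, 0], "roll": 0}, {"fingers": -1, "translation": [-0.05, 0.12, 0], "roll": 0}, {"fingers": -1, "translation": [-0.05, 0.12, 0.8], "roll": 0}, {"fingers": -1, "translation": [-0.05, 0.12, 1.6], "roll": 0}, {"fingers": -1, "translation": [-0.05, 0.12, 2.4], "roll": 0}, {"fingers": -1, "translation": [-0.05, 0.12, 2.4], "roll": 0}, {"fingers": -1, "translation": [-0.05, 0.12, 2.4], "roll": 0}])

```text
clock: 3.83
eef_pos: [0.5528, -0.1603, 0.0155]
tool_rot: [0.997, 0.072, -0.001, -0.0]
ft_force: [1.0, -0.6, 0.3]
grip_width: 0.0853
```

```bash
python3 -c "
from h import *
mv(None)
snap('wrist','w3',(100,100,420,384),1.6)"
```

```text
t 3.8333 p [ 0.5528 -0.1603  0.0155] yaw 8.29 F [ 1.  -0.6  0.3] w 0.0853 tilt [-2.6e-03  7.0e-04 -1.0e+00]
```

View pics/w3.png

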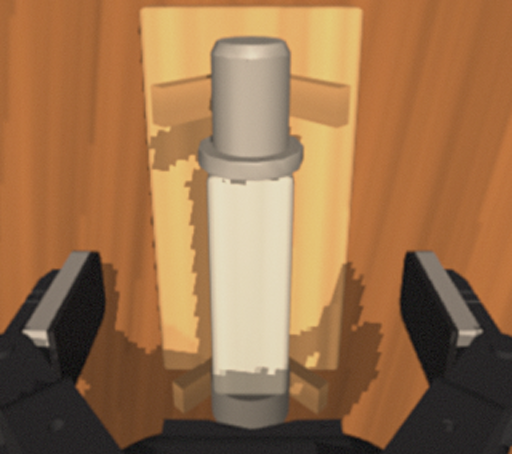

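The picture shows the open fingers on either side of the handle, pads at (75,255) and (430,255). I'll go 9 mm lower and close.

>>> play_rows(motion=[{"fingers": -1, "translation": [0.05, 0, 0.5], "roll": 0}, {"fingers": -1, "translation": [0.05, 0, 0.9], "roll": 0}, {"fingers": -1, "translation": [0.05, 0, 0.9], "roll": 0}, {"fingers": 1, "translation": [0.05, 0, 0.9], "roll": 0}, {"fingers": 1, "translation": [0.05, 0, 0.9], "roll": 0}, {"fingers": 1, "translation": [0.05, 0, 0.9], "roll": 0}, {"fingers": 1, "translation": [0.05, 0, 0.9], "roll": 0}, {"fingers": 1, "translation": [0.05, 0, 0.9], "roll": 0}, {"fingers": 1, "translation": [0.05, 0, 0.9], "roll": 0}, {"fingers": 1, "translation": [0.05, 0, 0.9], "roll": 0}])

```text
clock: 4.72
eef_pos: [0.5522, -0.1609, 0.0081]
tool_rot: [0.997, 0.072, -0.002, 0.0]
ft_force: [-6.1, -0.1, 5.9]
grip_width: 0.0208
```

```bash
python3 -c "
from h import *
mv(None)"
```

```text
t 4.7167 p [ 0.5522 -0.1609  0.0081] yaw 8.25 F [-6.1 -0.1  5.9] w 0.0208 tilt [-3.7e-03 -8.0e-04 -1.0e+00]
```

Gripped at 20.8 mm. Next I lift and look at the numbers.

>>> play_rows(motion=[{"fingers": 1, "translation": [0, 0, -1], "roll": 0}, {"fingers": 1, "translation": [0, 0, -3], "roll": 0}, {"fingers": 1, "translation": [0, 0, -5], "roll": 0}, {"fingers": 1, "translation": [0, 0, -6], "roll": 0}, {"fingers": 1, "translation": [0, 0, -6], "roll": 0}, {"fingers": 1, "translation": [0, 0, -6], "roll": 0}])

```text
clock: 5.22
eef_pos: [0.5549, -0.1606, 0.0683]
tool_rot: [0.997, 0.072, 0.001, 0.0]
ft_force: [-0.6, -0.1, -2.6]
grip_width: 0.021
```

```bash
python3 -c "
from h import *
mv([.5309-.0013,.0524-.0003,.067],13.6)"
```

```text
t 5.2167 p [ 0.5549 -0.1606  0.0683] yaw 8.3 F [-0.6 -0.1 -2.6] w 0.021 tilt [ 1.6e-03 -4.0e-04 -1.0e+00]
cm [  0.57 -21.41   0.12] roll -5.302651118960824
```

>>> play_rows(motion=[{"fingers": 1, "translation": [0.3, -3, 0], "roll": -2}, {"fingers": 1, "translation": [0.4, -6.5, 0], "roll": -4}, {"fingers": 1, "translation": [0.57, -10, 0], "roll": -5.3}, {"fingers": 1, "translation": [0.57, -13.5, 0], "roll": -5.3}, {"fingers": 1, "translation": [0.57, -17, 0], "roll": -5.3}, {"fingers": 1, "translation": [0.57, -19.5, 0], "roll": -5.3}, {"fingers": 1, "translation": [0.57, -21, 0], "roll": -5.3}, {"fingers": 1, "translation": [0.57, -21.4, 0], "roll": -5.3}, {"fingers": 1, "translation": [0.57, -21.4, 0], "roll": -5.3}, {"fingers": 1, "translation": [0.57, -21.4, 0], "roll": -5.3}])

```text
clock: 6.05
eef_pos: [0.5286, 0.0515, 0.0669]
tool_rot: [0.993, 0.118, -0.001, 0.0]
ft_force: [0.6, -0.5, -2.2]
grip_width: 0.021
```

```bash
python3 -c "
from h import *
mv(None)
d=snap('wrist','w4')['pixels'][:,:,::-1];e=snap('top','t4')['pixels'][:,:,::-1]
a=cv2.resize(e[180:245,160:270],None,fx=4.65,fy=4.65,interpolation=cv2.INTER_CUBIC)
cv2.imwrite('pics/c4.png',np.vstack([d[:290],a[:,:512]]));print(a.shape)
"
```

```text
t 6.05 p [0.5286 0.0515 0.0669] yaw 13.6 F [ 0.6 -0.5 -2.2] w 0.021 tilt [-1.5e-03 -8.0e-04 -1.0e+00]
(302, 512, 3)
```

View pics/c4.png

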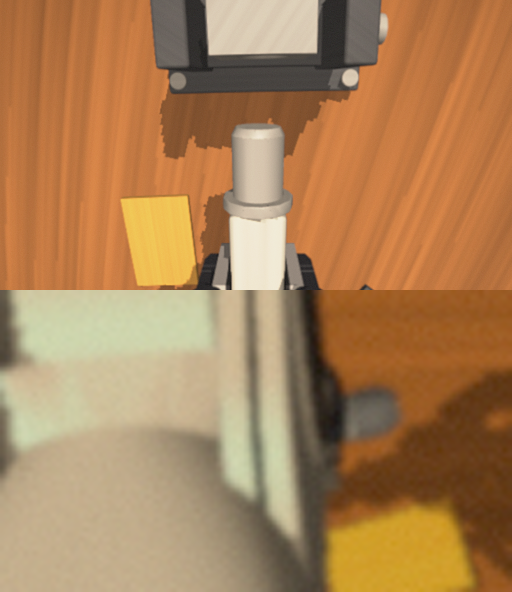

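The wrist view shows the bushing's near top edge level at v≈54, from u=207 to 318, and the gauge axis upright at u≈258, with the collar from 224 to 292 and the tip at v≈130. The gripper hides the guide in the top view.

```bash
python3 -c "
from h import *
np.set_printoptions(precision=4,suppress=True)
d=load('w4')
u=np.radians(103.6);yy=np.array([np.cos(u),np.sin(u)]);xx=np.array([np.sin(u),-np.cos(u)])
G=np.array([.5064,.1535])
def s(n,U,V,z):
  p=w(d,U,V,z)[:2];print(n,p,'lat',(p-G)@xx*1e3,'along',(p-G)@yy*1e3)
s('bL',207,54,.084);s('bR',318,54,.084)
s('bL2',210,10,.084);s('bR2',322,10,.084)
s('cheekL',154.5,67,.088);s('cheekR',378,66,.088)
s('footL',171,91,.012);s('footR',358,89,.012)
z=.1038
s('tip',258.3,128,z);s('colL',224,204,z);s('colR',292,204,z);s('cylL',232,165,z);s('cylR',284,165,z);s('hL',230,225,z+.011);s('hR',285.5,225,z+.011);s('hfront',257.5,217,z+.011)
"
```

```text
bL [0.4876 0.1376] lat -22.036779771936306 along -11.061720288698943
bR [0.5313 0.1482] lat 22.98973160062664 along -11.038705010748094
bL2 [0.4855 0.154 ] lat -20.2218178116703 along 5.428535600183918
bR2 [0.5283 0.1644] lat 23.82385513246661 along 5.496281021557489
cheekL [0.4686 0.1279] lat -42.793389696719736 along -15.940592600870183
cheekR [0.5555 0.1495] lat 46.741187619511 along -15.452207201945287
footL [0.4585 0.113 ] lat -56.13220572955023 along -28.106861681217858
footR [0.5726 0.1419] lat 61.59852363342454 along -26.800258264740695
tip [0.5142 0.116 ] lat -1.2386234116534538 along -38.29011097683284
colL [0.508  0.0834] lat -14.949124039037752 along -68.5169540962743
colR [0.5344 0.0898] lat 12.260811188897277 along -68.50914568644622
cylL [0.5077 0.0999] lat -11.336792930136244 along -52.44112593754588
cylR [0.5271 0.1046] lat 8.641650928802019 along -52.4390404750868
hL [0.512  0.0801] lat -11.78640084601947 along -72.627675740625
hR [0.5321 0.085 ] lat 8.912451457203863 along -72.61930372805155
hfront [0.5212 0.0857] lat -1.5280902234419396 along -69.36920708821236
```

>>> play_rows(motion=[{"fingers": 1, "translation": [0.2, 0, 1.2], "roll": -0.2}, {"fingers": 1, "translation": [0.2, 0, 2.5], "roll": -0.2}, {"fingers": 1, "translation": [0.2, 0, 3.7], "roll": -0.2}, {"fingers": 1, "translation": [0.2, 0, 4.18], "roll": -0.2}, {"fingers": 1, "translation": [0.2, 0, 4.18], "roll": -0.2}, {"fingers": 1, "translation": [0.2, 0, 4.18], "roll": -0.2}, {"fingers": 1, "translation": [0.2, -1, 4.18], "roll": -0.2}, {"fingers": 1, "translation": [0.2, -1.8, 4.18], "roll": -0.2}, {"fingers": 1, "translation": [0.2, -2.2, 4.18], "roll": -0.2}, {"fingers": 1, "translation": [0.2, -2.3, 4.18], "roll": -0.2}, {"fingers": 1, "translation": [0.2, -2.3, 4.18], "roll": -0.2}])

```text
clock: 7.07
eef_pos: [0.5257, 0.0757, 0.0264]
tool_rot: [0.993, 0.121, 0.0, 0.0]
ft_force: [-0.3, 0.2, -2.0]
grip_width: 0.0209
```

```bash
python3 -c "
from h import *
mv(None)"
```

```text
t 7.0667 p [0.5257 0.0757 0.0264] yaw 13.88 F [-0.3  0.2 -2. ] w 0.0209 tilt [ 7.e-04 -0.e+00 -1.e+00]
```

>>> play_rows(motion=[{"fingers": 1, "translation": [0, 0, 0.1], "roll": 0}, {"fingers": 1, "translation": [0, -0.2, 0.1], "roll": 0}, {"fingers": 1, "translation": [0, -0.4, 0.1], "roll": 0}, {"fingers": 1, "translation": [0, -0.6, 0.1], "roll": 0}, {"fingers": 1, "translation": [0, -0.7, 0.1], "roll": 0}, {"fingers": 1, "translation": [0, -0.8, 0.1], "roll": 0}, {"fingers": 1, "translation": [0, -0.8, 0.1], "roll": 0}])

```text
clock: 7.65
eef_pos: [0.5237, 0.0828, 0.025]
tool_rot: [0.993, 0.12, -0.0, -0.0]
ft_force: [0.1, -0.2, -2.4]
grip_width: 0.0212
```

```bash
python3 -c "
from h import *
mv(None)"
```

```text
t 7.65 p [0.5237 0.0828 0.025 ] yaw 13.8 F [ 0.1 -0.2 -2.4] w 0.0212 tilt [-0.  0. -1.]
```

>>> play_rows(motion=[{"fingers": 1, "translation": [0, -0.2, 0], "roll": 0}, {"fingers": 1, "translation": [0, -0.4, 0], "roll": 0}, {"fingers": 1, "translation": [0, -0.6, 0], "roll": 0}, {"fingers": 1, "translation": [0, -0.8, 0], "roll": 0}, {"fingers": 1, "translation": [0, -0.8, 0], "roll": 0}])

```text
clock: 8.07
eef_pos: [0.5217, 0.0909, 0.025]
tool_rot: [0.993, 0.12, -0.0, -0.0]
ft_force: [-0.6, -0.2, -2.7]
grip_width: 0.0214
```

```bash
python3 -c "
from h import *
mv(None)"
```

```text
t 8.0667 p [0.5217 0.0909 0.025 ] yaw 13.82 F [-0.6 -0.2 -2.7] w 0.0214 tilt [-1.e-04  2.e-04 -1.e+00]
```

>>> play_rows(motion=[{"fingers": 1, "translation": [0, -0.2, 0], "roll": 0}, {"fingers": 1, "translation": [0, -0.4, 0], "roll": 0}, {"fingers": 1, "translation": [0, -0.6, 0], "roll": 0}, {"fingers": 1, "translation": [0, -0.8, 0], "roll": 0}, {"fingers": 1, "translation": [0, -1.0, 0], "roll": 0}, {"fingers": 1, "translation": [0, -1.0, 0], "roll": 0}])

```text
clock: 8.57
eef_pos: [0.5193, 0.1006, 0.025]
tool_rot: [0.993, 0.12, 0.0, -0.0]
ft_force: [-0.1, -0.0, -1.8]
grip_width: 0.0211
```

```bash
python3 -c "
from h import *
mv(None)"
```

```text
t 8.5667 p [0.5193 0.1006 0.025 ] yaw 13.82 F [-0.1 -0.  -1.8] w 0.0211 tilt [-0.e+00  2.e-04 -1.e+00]
```

>>> play_rows(motion=[{"fingers": 1, "translation": [0, -0.1, 0], "roll": 0}, {"fingers": 1, "translation": [0, -0.2, 0], "roll": 0}, {"fingers": 1, "translation": [0, -0.3, 0], "roll": 0}, {"fingers": 1, "translation": [0, -0.4, 0], "roll": 0}, {"fingers": 1, "translation": [0, -0.5, 0], "roll": 0}, {"fingers": 1, "translation": [0, -0.5, 0], "roll": 0}])

```text
clock: 9.07
eef_pos: [0.5184, 0.1045, 0.0251]
tool_rot: [0.993, 0.12, 0.0, 0.001]
ft_force: [0.9, -2.8, -1.6]
grip_width: 0.0211
```

```bash
python3 -c "
from h import *
mv(None)"
```

```text
t 9.0667 p [0.5184 0.1045 0.0251] yaw 13.78 F [ 0.9 -2.8 -1.6] w 0.0211 tilt [ 4.0e-04 -1.4e-03 -1.0e+00]
```

>>> play_rows(motion=[{"fingers": 1, "translation": [0, -0.1, 0], "roll": 0}, {"fingers": 1, "translation": [0, -0.15, 0], "roll": 0}, {"fingers": 1, "translation": [0, -0.15, 0], "roll": 0}, {"fingers": 1, "translation": [0, -0.15, 0], "roll": 0}, {"fingers": 1, "translation": [0, -0.15, 0], "roll": 0}])

```text
clock: 9.48
eef_pos: [0.5184, 0.1044, 0.0251]
tool_rot: [0.993, 0.119, 0.0, 0.002]
ft_force: [1.1, -7.5, -1.6]
grip_width: 0.0211
```

```bash
python3 -c "
from h import *
mv(None)
snap('wrist','w5',(130,0,390,220),2.5)"
```

```text
t 9.4833 p [0.5184 0.1044 0.0251] yaw 13.71 F [ 1.1 -7.5 -1.6] w 0.0211 tilt [ 0.001  -0.0038 -1.    ]
```

View pics/w5.png

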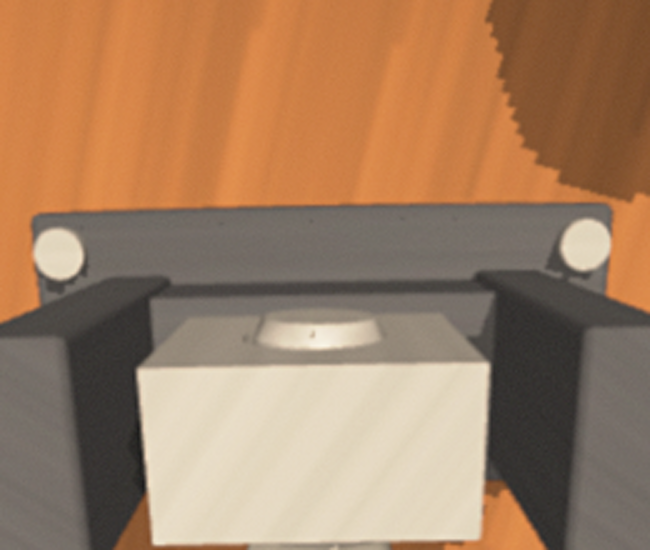

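The picture shows the go nose standing just proud of the far face, at (318,330), with the collar against the near face. It's home, at 7.5 N. Now I draw out, lift, and cross to the far mouth, where the no-go end already faces the bore.

>>> play_rows(motion=[{"fingers": 1, "translation": [0, 0.3, 0], "roll": 0}, {"fingers": 1, "translation": [0, 1, 0], "roll": 0}, {"fingers": 1, "translation": [0, 2, 0], "roll": 0}, {"fingers": 1, "translation": [0, 3, 0], "roll": 0}, {"fingers": 1, "translation": [0, 4, 0], "roll": 0}, {"fingers": 1, "translation": [0, 5, 0], "roll": 0}, {"fingers": 1, "translation": [0, 6, 0], "roll": 0}, {"fingers": 1, "translation": [0, 6, 0], "roll": 0}, {"fingers": 1, "translation": [0, 6, -2], "roll": 0}, {"fingers": 1, "translation": [0, 6, -4.5], "roll": 0}, {"fingers": 1, "translation": [0, 6, -6.5], "roll": 0}, {"fingers": 1, "translation": [0, 6, -7], "roll": 0}, {"fingers": 1, "translation": [0, 6, -7], "roll": 0}])

```text
clock: 10.62
eef_pos: [0.5338, 0.0484, 0.0968]
tool_rot: [0.993, 0.12, 0.002, -0.0]
ft_force: [0.5, -1.0, -2.7]
grip_width: 0.0211
```

```bash
python3 -c "
from h import *
a=np.radians(103.8);y=np.array([np.cos(a),np.sin(a)])
P=np.array([.5184,.1045])+.138*y;print(P)
mv([*P,.095],13.8)"
```

```text
[0.48548238 0.23851653]
t 10.6167 p [0.5338 0.0484 0.0968] yaw 13.79 F [ 0.5 -1.  -2.7] w 0.0211 tilt [ 4.3e-03  6.0e-04 -1.0e+00]
cm [ -0.16 -19.62   0.17] roll -0.008486758685620543
```

>>> play_rows(motion=[{"fingers": 1, "translation": [0, -2, 0], "roll": 0}, {"fingers": 1, "translation": [0, -5, 0], "roll": 0}, {"fingers": 1, "translation": [0, -8, 0], "roll": 0}, {"fingers": 1, "translation": [0, -11, 0], "roll": 0}, {"fingers": 1, "translation": [0, -14, 0], "roll": 0}, {"fingers": 1, "translation": [0, -17, 0], "roll": 0}, {"fingers": 1, "translation": [0, -19, 0], "roll": 0}, {"fingers": 1, "translation": [0, -19.6, 0], "roll": 0}, {"fingers": 1, "translation": [0, -19.6, 0], "roll": 0}, {"fingers": 1, "translation": [0, -19.6, 0], "roll": 0}, {"fingers": 1, "translation": [0, -19.6, 0], "roll": 0}])

```text
clock: 11.53
eef_pos: [0.4852, 0.2373, 0.0942]
tool_rot: [0.993, 0.12, -0.001, 0.001]
ft_force: [0.3, 1.0, -2.0]
grip_width: 0.0212
```

```bash
python3 -c "
from h import *
a=np.radians(103.8);y=np.array([np.cos(a),np.sin(a)])
P=np.array([.5184,.1045])+.138*y
mv([*P,.0251],13.8)"
```

```text
t 11.5333 p [0.4852 0.2373 0.0942] yaw 13.73 F [ 0.3  1.  -2. ] w 0.0212 tilt [-0.0013 -0.0012 -1.    ]
cm [ 0.07 -0.12  6.91] roll -0.07328243041595783
```

>>> play_rows(motion=[{"fingers": 1, "translation": [0.03, 0, 2], "roll": 0}, {"fingers": 1, "translation": [0.03, 0, 4], "roll": 0}, {"fingers": 1, "translation": [0.03, 0, 6], "roll": 0}, {"fingers": 1, "translation": [0.03, 0, 6.9], "roll": 0}, {"fingers": 1, "translation": [0.03, 0, 6.9], "roll": 0}, {"fingers": 1, "translation": [0.03, 0, 6.9], "roll": 0}, {"fingers": 1, "translation": [0.03, 0, 6.9], "roll": 0}])

```text
clock: 12.12
eef_pos: [0.4869, 0.2386, 0.0271]
tool_rot: [0.993, 0.12, 0.001, -0.0]
ft_force: [0.7, 0.6, -1.8]
grip_width: 0.0208
```

```bash
python3 -c "
from h import *
a=np.radians(103.8);y=np.array([np.cos(a),np.sin(a)])
P=np.array([.5184,.1045])+.118*y
mv([*P,.0251],13.8)
snap('top','t6',(140,150,230,240),6)
snap('scene','s6',(270,160,390,260),5)"
```

```text
t 12.1167 p [0.4869 0.2386 0.0271] yaw 13.74 F [ 0.7  0.6 -1.8] w 0.0208 tilt [ 1.8e-03  8.0e-04 -1.0e+00]
cm [-0.14  1.97  0.2 ] roll -0.058429922914115195
```

View pics/s6.png

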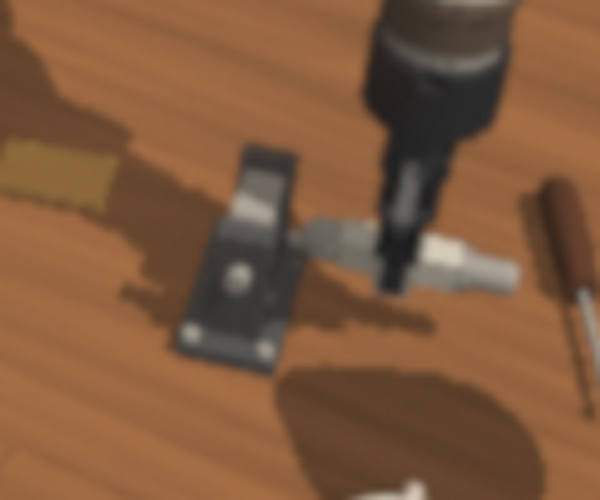

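The scene view shows the gauge level in the grip on the far side. The no-go end, near (325,238), faces the bushing and is clear of the awl. I'll advance slowly.

>>> play_rows(motion=[{"fingers": 1, "translation": [0, 0.3, 0.1], "roll": 0}, {"fingers": 1, "translation": [0, 0.6, 0.1], "roll": 0}, {"fingers": 1, "translation": [0, 0.9, 0.1], "roll": 0}, {"fingers": 1, "translation": [0, 1.0, 0.1], "roll": 0}, {"fingers": 1, "translation": [0, 1.0, 0.1], "roll": 0}, {"fingers": 1, "translation": [0, 1.0, 0.1], "roll": 0}, {"fingers": 1, "translation": [0, 1.0, 0.1], "roll": 0}])

```text
clock: 12.8
eef_pos: [0.4881, 0.2289, 0.025]
tool_rot: [0.993, 0.12, 0.0, -0.0]
ft_force: [-0.6, 0.7, -1.8]
grip_width: 0.0212
```

```bash
python3 -c "
from h import *
a=np.radians(103.8);y=np.array([np.cos(a),np.sin(a)])
P=np.array([.5184,.1045])+.116*y
mv([*P,.0251],13.8)"
```

```text
t 12.8 p [0.4881 0.2289 0.025 ] yaw 13.79 F [-0.6  0.7 -1.8] w 0.0212 tilt [-0.e+00  1.e-04 -1.e+00]
cm [-0.03  1.2  -0.01] roll -0.005794764540780761
```

>>> play_rows(motion=[{"fingers": 1, "translation": [-0.03, 0.2, 0], "roll": 0}, {"fingers": 1, "translation": [-0.03, 0.4, 0], "roll": 0}, {"fingers": 1, "translation": [-0.03, 0.6, 0], "roll": 0}, {"fingers": 1, "translation": [-0.03, 0.75, 0], "roll": 0}, {"fingers": 1, "translation": [-0.03, 0.9, 0], "roll": 0}, {"fingers": 1, "translation": [-0.03, 1.0, 0], "roll": 0}, {"fingers": 1, "translation": [-0.03, 1.0, 0], "roll": 0}])

```text
clock: 13.38
eef_pos: [0.4903, 0.2188, 0.025]
tool_rot: [0.993, 0.12, -0.0, 0.0]
ft_force: [0.5, 0.1, -2.6]
grip_width: 0.0208
```

```bash
python3 -c "
from h import *
a=np.radians(103.8);y=np.array([np.cos(a),np.sin(a)])
P=np.array([.5184,.1045])+.116*y
mv([*P,.0251],13.8)"
```

```text
t 13.3833 p [0.4903 0.2188 0.025 ] yaw 13.77 F [ 0.5  0.1 -2.6] w 0.0208 tilt [ 0.e+00 -1.e-04 -1.e+00]
cm [ 0.    0.17 -0.01] roll -0.02900979311584706
```

>>> play_rows(motion=[{"fingers": 1, "translation": [0, 0.1, 0], "roll": 0}, {"fingers": 1, "translation": [0, 0.2, 0], "roll": 0}, {"fingers": 1, "translation": [0, 0.3, 0], "roll": 0}, {"fingers": 1, "translation": [0, 0.35, 0], "roll": 0}, {"fingers": 1, "translation": [0, 0.35, 0], "roll": 0}, {"fingers": 1, "translation": [0, 0.35, 0], "roll": 0}])

```text
clock: 13.88
eef_pos: [0.4903, 0.2167, 0.0251]
tool_rot: [0.993, 0.12, -0.001, -0.001]
ft_force: [-3.2, 3.8, -1.4]
grip_width: 0.0216
```

```bash
python3 -c "
from h import *
a=np.radians(103.8);y=np.array([np.cos(a),np.sin(a)])
P=np.array([.5184,.1045])+.116*y
mv([*P,.0251],13.8)"
```

```text
t 13.8833 p [0.4903 0.2167 0.0251] yaw 13.84 F [-3.2  3.8 -1.4] w 0.0216 tilt [-0.0013  0.0019 -1.    ]
cm [ 0.05 -0.04 -0.  ] roll 0.038837978200774614
```

>>> play_rows(motion=[{"fingers": 1, "translation": [-0.06, 0.05, 0], "roll": 0}, {"fingers": 1, "translation": [-0.06, 0.1, 0], "roll": 0}, {"fingers": 1, "translation": [-0.06, 0.1, 0], "roll": 0}, {"fingers": 1, "translation": [-0.06, 0.1, 0], "roll": 0}, {"fingers": 1, "translation": [-0.06, 0.1, 0], "roll": 0}])

```text
clock: 14.3
eef_pos: [0.4902, 0.2163, 0.0252]
tool_rot: [0.993, 0.121, -0.0, -0.002]
ft_force: [-3.3, 6.1, 0.5]
grip_width: 0.0207
```

```bash
python3 -c "
from h import *
a=np.radians(103.8);y=np.array([np.cos(a),np.sin(a)])
P=np.array([.5184,.1045])+.116*y
mv([*P,.0251],13.8)"
```

```text
t 14.3 p [0.4902 0.2163 0.0252] yaw 13.87 F [-3.3  6.1  0.5] w 0.0207 tilt [-9.0e-04  3.2e-03 -1.0e+00]
cm [ 0.07 -0.07  0.01] roll 0.06640708550477825
```

>>> play_rows(motion=[{"fingers": 1, "translation": [-0.05, 0.06, 0], "roll": 0}, {"fingers": 1, "translation": [-0.05, 0.06, 0], "roll": 0}, {"fingers": 1, "translation": [-0.05, 0.06, 0], "roll": 0}, {"fingers": 1, "translation": [-0.05, 0.06, 0], "roll": 0}, {"fingers": 1, "translation": [-0.05, 0.06, 0], "roll": 0}, {"fingers": 1, "translation": [-0.05, 0.06, 0], "roll": 0}, {"fingers": 1, "translation": [-0.05, 0.06, 0], "roll": 0}, {"fingers": 1, "translation": [-0.05, 0.06, 0], "roll": 0}, {"fingers": 1, "translation": [-0.05, 0.06, 0], "roll": 0}, {"fingers": 1, "translation": [-0.05, 0.06, 0], "roll": 0}, {"fingers": 1, "translation": [-0.05, 0.06, 0], "roll": 0}, {"fingers": 1, "translation": [-0.05, 0.06, 0], "roll": 0}, {"fingers": 1, "translation": [-0.05, 0.06, 0], "roll": 0}])

```text
clock: 15.38
eef_pos: [0.4902, 0.2162, 0.0253]
tool_rot: [0.993, 0.121, 0.0, -0.002]
ft_force: [-3.6, 7.1, -0.6]
grip_width: 0.0212
```

```bash
python3 -c "
from h import *
a=np.radians(103.8);y=np.array([np.cos(a),np.sin(a)])
P=np.array([.5184,.1045])+.116*y
mv([*P,.0251],13.8)
snap('top','t7',(150,170,220,240),7)
snap('wrist','w7',(130,100,390,384),2)"
```

```text
t 15.3833 p [0.4902 0.2162 0.0253] yaw 13.9 F [-3.6  7.1 -0.6] w 0.0212 tilt [-3.0e-04  4.3e-03 -1.0e+00]
cm [ 0.08 -0.08  0.02] roll 0.09503170251662141
```

View pics/t7.png

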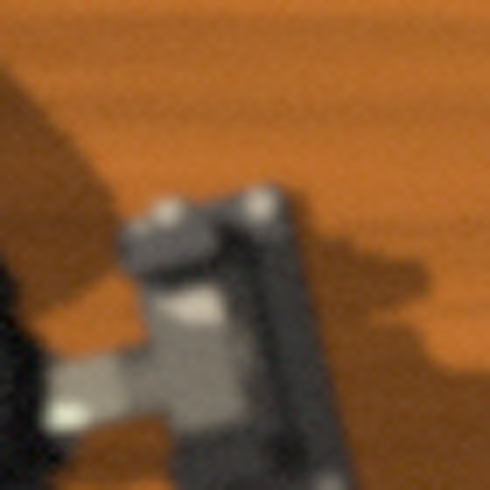

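The picture shows the no-go end seated squarely against the far face, at about (150,375). It was refused at about 8 N for more than 1 s. Now I withdraw, lift and return.

>>> play_rows(motion=[{"fingers": 1, "translation": [0, -0.4, 0], "roll": 0}, {"fingers": 1, "translation": [0, -1.2, 0], "roll": 0}, {"fingers": 1, "translation": [0, -2.2, 0], "roll": 0}, {"fingers": 1, "translation": [0, -2.8, 0], "roll": 0}, {"fingers": 1, "translation": [0, -2.8, 0], "roll": 0}, {"fingers": 1, "translation": [0, -2.8, -2], "roll": 0}, {"fingers": 1, "translation": [0, -2.8, -4.5], "roll": 0}, {"fingers": 1, "translation": [0, -2.8, -6.7], "roll": 0}, {"fingers": 1, "translation": [0, -2.8, -7.2], "roll": 0}, {"fingers": 1, "translation": [0, -2.8, -7.2], "roll": 0}, {"fingers": 1, "translation": [0, -2.8, -7.2], "roll": 0}])

```text
clock: 16.4
eef_pos: [0.4834, 0.2408, 0.0964]
tool_rot: [0.993, 0.12, -0.0, 0.0]
ft_force: [-0.0, -0.8, -2.3]
grip_width: 0.0207
```

```bash
python3 -c "
from h import *
mv([.5522,-.1609,.095],8.25)"
```

```text
t 16.4 p [0.4834 0.2408 0.0964] yaw 13.79 F [-0.  -0.8 -2.3] w 0.0207 tilt [-3.e-04 -4.e-04 -1.e+00]
cm [-2.9  40.66  0.15] roll 5.5414565886298135
```

>>> play_rows(motion=[{"fingers": 1, "translation": [0, 2, 0], "roll": 0}, {"fingers": 1, "translation": [0, 5, 0], "roll": 0}, {"fingers": 1, "translation": [0, 8.5, 0], "roll": 0}, {"fingers": 1, "translation": [0, 12, 0], "roll": 0}, {"fingers": 1, "translation": [0, 15.5, 0], "roll": 0}, {"fingers": 1, "translation": [-0.5, 19, 0], "roll": 1}, {"fingers": 1, "translation": [-1, 22.5, 0], "roll": 2}, {"fingers": 1, "translation": [-1.5, 26, 0], "roll": 3}, {"fingers": 1, "translation": [-2, 29.5, 0], "roll": 4}, {"fingers": 1, "translation": [-2.4, 33, 0], "roll": 5}, {"fingers": 1, "translation": [-2.9, 36.5, 0], "roll": 5.5}, {"fingers": 1, "translation": [-2.9, 39, 0], "roll": 5.5}, {"fingers": 1, "translation": [-2.9, 40.5, 0], "roll": 5.5}, {"fingers": 1, "translation": [-2.9, 40.6, 0], "roll": 5.5}, {"fingers": 1, "translation": [-2.9, 40.6, 0], "roll": 5.5}, {"fingers": 1, "translation": [-2.9, 40.6, 0], "roll": 5.5}, {"fingers": 1, "translation": [-2.9, 40.6, 0], "roll": 5.5}])

```text
clock: 17.82
eef_pos: [0.5518, -0.1585, 0.0964]
tool_rot: [0.997, 0.073, -0.001, -0.0]
ft_force: [-0.1, 0.5, -2.2]
grip_width: 0.0215
```

```bash
python3 -c "
from h import *
mv([.5522,-.1609,.02],8.25)"
```

```text
t 17.8167 p [ 0.5518 -0.1585  0.0964] yaw 8.41 F [-0.1  0.5 -2.2] w 0.0215 tilt [-1.4e-03  9.0e-04 -1.0e+00]
cm [0.01 0.25 7.64] roll 0.155187453368427
```

>>> play_rows(motion=[{"fingers": 1, "translation": [0, 0.15, 2], "roll": 0.1}, {"fingers": 1, "translation": [0, 0.15, 4], "roll": 0.1}, {"fingers": 1, "translation": [0, 0.15, 6], "roll": 0.1}, {"fingers": 1, "translation": [0, 0.15, 7.2], "roll": 0.1}, {"fingers": 1, "translation": [0, 0.15, 7.6], "roll": 0.1}, {"fingers": 1, "translation": [0, 0.15, 7.6], "roll": 0.1}, {"fingers": 1, "translation": [0, 0.15, 7.6], "roll": 0.1}, {"fingers": 1, "translation": [0, 0.15, 7.6], "roll": 0.1}])

```text
clock: 18.48
eef_pos: [0.5537, -0.1614, 0.0223]
tool_rot: [0.997, 0.072, 0.001, 0.0]
ft_force: [0.0, -0.6, -1.4]
grip_width: 0.0207
```

```bash
python3 -c "
from h import *
mv([.5522,-.1609,.0081],8.25)"
```

```text
t 18.4833 p [ 0.5537 -0.1614  0.0223] yaw 8.24 F [ 0.  -0.6 -1.4] w 0.0207 tilt [ 2.3e-03 -7.0e-04 -1.0e+00]
cm [-0.15 -0.07  1.42] roll -0.006690736705479594
```

Now down to the vees, slowly.

>>> play_rows(motion=[{"fingers": 1, "translation": [-0.1, -0.05, 0.3], "roll": 0}, {"fingers": 1, "translation": [-0.1, -0.05, 0.6], "roll": 0}, {"fingers": 1, "translation": [-0.1, -0.05, 0.9], "roll": 0}, {"fingers": 1, "translation": [-0.1, -0.05, 1.2], "roll": 0}, {"fingers": 1, "translation": [-0.1, -0.05, 1.4], "roll": 0}, {"fingers": 1, "translation": [-0.1, -0.05, 1.4], "roll": 0}, {"fingers": 1, "translation": [-0.1, -0.05, 1.4], "roll": 0}])

```text
clock: 19.07
eef_pos: [0.5524, -0.1613, 0.0081]
tool_rot: [0.997, 0.071, 0.001, 0.0]
ft_force: [-0.9, 0.2, 4.7]
grip_width: 0.021
```

```bash
python3 -c "
from h import *
mv([.5522,-.1609,.0081],8.25)"
```

```text
t 19.0667 p [ 0.5524 -0.1613  0.0081] yaw 8.2 F [-0.9  0.2  4.7] w 0.021 tilt [ 2.1e-03 -2.0e-04 -1.0e+00]
cm [-0.01 -0.05  0.  ] roll -0.05092023608091267
```

Seated, at the same height as at the start. I let go and retreat.

>>> play_rows(motion=[{"fingers": 1, "translation": [0, 0, -0.1], "roll": 0}, {"fingers": 0.5, "translation": [0, 0, -0.1], "roll": 0}, {"fingers": -0.2, "translation": [0, 0, -0.1], "roll": 0}, {"fingers": -1, "translation": [0, 0, -0.1], "roll": 0}, {"fingers": -1, "translation": [0, 0, -0.1], "roll": 0}, {"fingers": -1, "translation": [0, 0, -0.1], "roll": 0}, {"fingers": -1, "translation": [0, 0, -0.1], "roll": 0}, {"fingers": -1, "translation": [0, 0, -0.1], "roll": 0}, {"fingers": -1, "translation": [0, 0, -0.1], "roll": 0}, {"fingers": -1, "translation": [0, 0, -2], "roll": 0}, {"fingers": -1, "translation": [0, 0, -5], "roll": 0}, {"fingers": -1, "translation": [0, 0, -9], "roll": 0}, {"fingers": -1, "translation": [0, 0, -13], "roll": 0}, {"fingers": -1, "translation": [0, 0, -14.5], "roll": 0}, {"fingers": -1, "translation": [0, 0, -14.5], "roll": 0}, {"fingers": -1, "translation": [0, 0, -14.5], "roll": 0}])

```text
clock: 20.4
eef_pos: [0.5523, -0.1615, 0.1533]
tool_rot: [0.997, 0.071, 0.001, 0.001]
ft_force: [-0.3, 0.1, -0.4]
grip_width: 0.0855
```

```bash
python3 -c "
from h import *
mv(None)
snap('wrist','w9',s=1.5)"
```

```text
t 20.4 p [ 0.5523 -0.1615  0.1533] yaw 8.19 F [-0.3  0.1 -0.4] w 0.0855 tilt [ 2.9e-03 -9.0e-04 -1.0e+00]
```

View pics/w9.png

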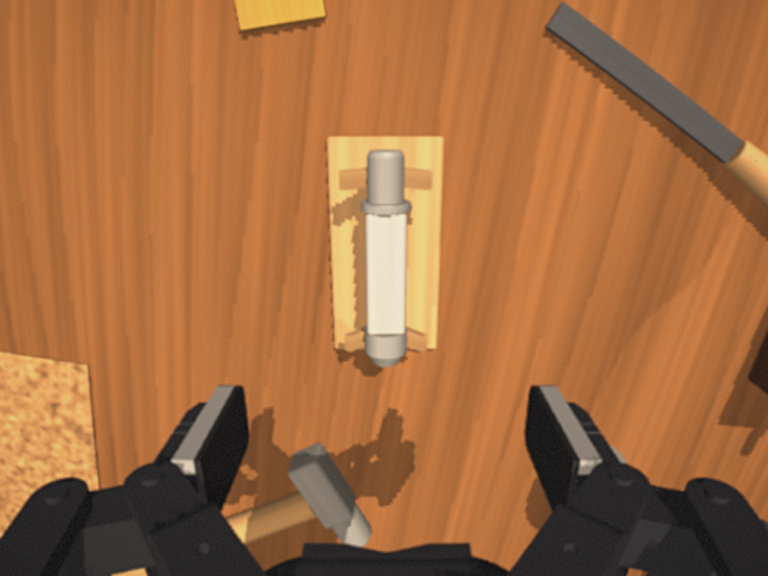

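The picture shows the gauge back in both vees with the go end up in the image (tip at (386,152), handle v 214–333), in the same place on the foot as at first. The fingers are clear.

```bash
python3 -c "
from h import *
d=load('w9');W=lambda u,v,z:w(d,u/1.5,v/1.5,z)
print((W(386,214,.056)+W(386,333.5,.056))/2)
a=load('top0')['pixels'].astype(int);b=bot.camera('top')['pixels'].astype(int)
D=np.abs(a-b).max(2)>60;print(D.sum())
bot.job_done()"
```

```text
[ 0.55323109 -0.16050918  0.056     ]
39495
the job is handed in; nothing more can be done
```

The gauge check is done and handed in at about 20 s of the 72 s allowed. The bushing took the go end and refused the no-go end.

- **Go end:** it slid into the near mouth freely and stopped at about 7.5 N with the collar against the face. The wrist picture showed the nose just proud of the far face.
- **No-go end:** I carried the gauge over the guide and pressed the nose squarely into the far mouth for over a second. It was refused at about 8 N, roughly 5–6 mm in, with a small sideways share of the force of about 2 N.
- **Return:** the gauge was laid in its rest with the go end the same way as at first, and released. The last picture puts its middle at (0.553, -0.1605) m, against (0.5536, -0.1606) m at the start.

**What disagreed or failed:**
- **Missed first grasp:** my first grasp closed on air above the handle. The real fingertips stand about 37 mm farther back than the description says: about 23 mm behind the reported TCP instead of 14 mm ahead. I corrected for this from the pictures, and the gauge was not disturbed.
- **Bystander check:** comparing the first and last overhead pictures told me nothing, because the arm covers much of the last one. The plate, file and hammer look unmoved in the last wrist picture. I did not check the mug, spool, tin and awl again at the end. The contact forces I felt were all at the rest or the guide.

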